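# Slide the loaded ware board over to the drying stand

## Robot

A 7-joint arm with a two-finger parallel gripper is mounted at the origin on the work surface. World frame = base frame: x ahead of the robot, y to its left, z up, the work surface at z = 0. Lengths are in m, angles in rad, forces in N, time in s.
With the tool pointing down it reaches from about 0.35 to 0.775 m from the base axis. Payload 3.1 kg.
Tool frame: the origin (TCP) lies midway between the tips of the shut fingers; the grasp point (between the pads) lies 19 mm behind it; x points along the fingers, z is the direction in which the jaws open and shut, and the axes are right-handed (so a half turn about x gives the same grasp; the last joint's range is limited). The gripper opens to 85 mm and grips with 20 to 120 N. Pads are 22 mm wide; open, the fingers measure 114 mm over their backs; the gripper's body (76 mm by 85 mm) begins 54 mm behind the grasp point. The pads swing forward as they close: fully open they stand 13 mm farther back than shut.
Start: joints at [-1.276, 0.311, 0.014, 1.512, -0.004, 1.319, -0.027], TCP at [0.182, 0.519, 0.231] pointing down, gripper open.
Joint ranges: [-2.7, 2.7], [-0.3, 1.91], [-1.27, 1.3], [0.12, 2.57], [-1.44, 4.58], [0.2, 2.03], [-3.05, 3.05]. Speed limits (rad/s): [2.79, 2.79, 3.14, 3.14, 3.14, 3.14, 3.14].

## Interface

Orientations are given as a rotation vector (axis times angle).
In Python, from cell import get_obs, get_image, calibration, sign_off gives the robot as it stands.
- The arm moves only by the shell command python3 -m handwheel 'ROWS'. ROWS is JSON, a list of rows, each an object with "travel": the shift along the tool's x, y, z in mm, a list of three; "dr": the turn, a rotation vector about the tool's x, y, z in rad, a list of three; "fingers": the opening, from -1 (shut) to 1 (fully open). A call has 1 to 12 rows; each row shifts and turns the commanded pose from where the row before left it, along the tool's axes as they then stand; what a row does not reach is not made up. A row lasts 1/10 s, in which the tool goes at most 50 mm and 8.59 degrees, less where a joint would pass 70% of its speed; a pose out of reach is approached as far as the arm can. A call with a gripper value outside its range is refused whole. The fingers move at their own pace and stop on an object; the grip force is fixed at half the most. Time passes only in rows, so rows that do not move let the fingers close. It gives the time, the measured TCP pose, the force and the opening at its end, in the units of the state.
- get_obs(): the state, without advancing time (a new reading comes with each control period).
- get_image(name): name is "side" or "top"; returns the picture (480x640x3 uint8, red, green, blue); there is no depth.
- calibration(name): a dict with "intrinsics" (3x3 intrinsics, pixels), "D" ([k1, k2, p1, p2, k3] as OpenCV has them; the pictures are not rectified), "rvec" (rotation vector, rad) and "tvec" (3), from world to camera coordinates, as OpenCV has them. Camera axes: x right, y down, z forward; pixel columns grow to the right and rows downward; lengths in m; the calibration is good to about 2 mm. A picture is of the moment at which its call begins. calibration takes no time and is no camera call.
- sign_off(): hands the job in, once; it reports no verdict.
The state is a dict: "t": time; "qpos": joint angles; "joint_velocities": joint speeds; "tau": joint torques, N m; "tcp_pos": TCP position; "ee_rot": TCP orientation; "wrist_force": force on the tool from outside, world axes, zero at the start; "wrist_torque": the same for the moment, N m; "opening": finger opening in m.
Only numpy, scipy, OpenCV 4.12 (cv2) and the standard library are available. Lean on these libraries where they do the work, as an engineer would, in place of code of your own. Each camera call takes 0.05 s, during which the arm holds its last target.

## Task

Push the ware board, with the mug and the jar standing on it, from the brown work stand across the gap until it lies wholly on the white drying stand. Slide it, do not lift it: keep the tail from rising while the nose crosses, so that the board does not sag into the gap, and let the mug and jar ride along upright. Leave the other things on the table where they are.

Things in the scene. Friction and masses are not known exactly. Their poses are not given: they have to be found in the camera images.
- ware_board: Loose plywood board carrying a mug and a jar: 160 mm across (its x), 240 mm long (its y), 16 mm thick, 0.26 kg, lying on the work stand, nose (+y end) towards the drying stand. Origin: centre of its underside; z up. The nose's last 22 mm are bevelled underneath, rising 8 mm. A full-width batten crosses it 60 to 75 mm behind the origin, 15 mm thick, 20 mm above the board's top.
- tail_ledge (a point): Middle of the ware board's bare flat ledge behind the batten, on its top face: 97 mm behind the origin, 16 mm above the underside. The ledge is 45 mm long, from the batten to the tail edge. A finger on or just above it keeps the tail from rising; once the tail has left the work stand, pressing on it would tip the board backwards.
- push_point (a point): Point on the ware board: middle of the batten's rear (tail-side, -y) face, 10 mm above the ledge, 75 mm behind the board's origin and 26 mm above its underside. A push towards the nose goes in here.
- work_stand: Fixed low wooden stand on which the board starts: flat top 220 mm (its x) by 270 mm (its y), 60 mm high, brown wood waxed slippery. Origin: centre of its foot, on the table; +y points to the drying stand.
- drying_stand: Fixed low stand with a white painted flat top, as slippery, slightly longer: 220 mm (its x) by 300 mm (its y), 60 mm high, the same height as the work stand. Origin: centre of its foot, on the table; -y side faces the work stand across an open gap of about 120 to 140 mm. It may be turned a few degrees and shifted sideways a little relative to the work stand.
- mug: White unglazed mug standing on the front half of the board, radius 32 mm, 68 mm high, handle towards the tail, about 0.22 kg. Origin: centre of its foot.
- glaze_jar: Closed glass jar standing beside the mug on the front half of the board, radius 30 mm, 70 mm high, about 0.34 kg. Origin: centre of its foot. With mug and jar the board balances roughly 48 mm in front of its origin, so its nose drops before it has crossed the gap unless the tail is held down.
- tall_jar: Bystander: closed jar, radius 30 mm, 85 mm high, on the table beyond the stands. Origin: centre of its foot.
- squat_jar: Bystander: closed squat jar, radius 36 mm, 60 mm high, on the table beyond the stands. Origin: centre of its foot.
- bowl: Bystander: white bowl, radius 55 mm, 50 mm high, on the table beyond the drying stand. Origin: centre of its foot.
- brush: Bystander: broad flat brush 120 mm long lying on the table in the gap between the stands, along its own x. Origin: its underside.
- cup: Bystander: white cup without handle, radius 35 mm, 70 mm high, on the table beyond the stands. Origin: centre of its foot.
- test_tile: Bystander: flat clay tile 70 by 70 by 8 mm on the table in the gap between the stands. Origin: centre of its underside.
- nose_left (a point): Corner of the ware board at the height of its underside: nose edge, own -x side (80 mm to the side, 120 mm ahead of the origin; bevelled away below).
- nose_right (a point): Corner of the ware board at the height of its underside: nose edge, own +x side (80 mm, 120 mm ahead; bevelled away below).
- tail_left (a point): Corner of the ware board at the height of its underside: tail edge, own -x side (80 mm, 120 mm behind).
- tail_right (a point): Corner of the ware board at the height of its underside: tail edge, own +x side (80 mm, 120 mm behind).
Mind the look-alikes: they are no part of the job. What is shaped like the glaze_jar but black or yellow is not meant. Leave any pink look-alike of the mug alone.

How it is judged:
On the way:
1. the board bridges the gap: its nose is on the drying stand, its tail still on the work stand, level to within 0.06 rad (y of each of nose_left, nose_right in the frame of drying_stand above -0.145 m and y of each of tail_left, tail_right in the frame of work_stand below 0.135 m and angle between ware_board's own z axis and vertical below 0.06 rad), for 0.1 s.
At the end, for the whole second after the job is handed in: All four corners of the ware board lie over the drying stand's top (3 mm grace), the board flat on it (within 0.03 rad and 5 mm) and at rest; mug and jar stand upright (within 0.1 rad) and at rest on the board (x of nose_left in the frame of drying_stand between -0.113 and 0.113 m and y of nose_left in the frame of drying_stand between -0.153 and 0.153 m and x of nose_right in the frame of drying_stand between -0.113 and 0.113 m and y of nose_right in the frame of drying_stand between -0.153 and 0.153 m and x of tail_left in the frame of drying_stand between -0.113 and 0.113 m and y of tail_left in the frame of drying_stand between -0.153 and 0.153 m and x of tail_right in the frame of drying_stand between -0.113 and 0.113 m and y of tail_right in the frame of drying_stand between -0.153 and 0.153 m and angle between ware_board's own z axis and vertical below 0.03 rad and z of ware_board in the frame of drying_stand between 0.055 and 0.065 m and angle between each of mug, glaze_jar's own z axis and vertical below 0.1 rad and linear speed of each of mug, glaze_jar, ware_board below 0.02 m/s and x of mug in the frame of ware_board between -0.08 and 0.08 m and y of mug in the frame of ware_board between -0.12 and 0.12 m and z of mug in the frame of ware_board between 0.012 and 0.022 m and x of glaze_jar in the frame of ware_board between -0.08 and 0.08 m and y of glaze_jar in the frame of ware_board between -0.12 and 0.12 m and z of glaze_jar in the frame of ware_board between 0.012 and 0.022 m); the robot touches nothing.
It fails at once if the board sags into the gap or tips (more than 0.1 rad) (angle between ware_board's own z axis and vertical above 0.1 rad).
It fails at once if the board is lifted (its centre more than 20 mm above the stands' tops) (height (world z) of ware_board above 0.08 m).
It fails at once if the mug or jar topples (more than 0.4 rad) (angle between any of mug, glaze_jar's own z axis and vertical above 0.4 rad).
It fails at once if a bystander is moved more than 40 mm (distance of any of tall_jar, squat_jar, bowl, brush, cup, test_tile from where it was at the start of the episode above 0.04 m).
It also fails if it takes over 45 s, if anything falls off the work surface, if the arm or the gripper's body presses on something with over 40 N, if the wrist force passes 120 N, or if a joint passes its speed limit or range.

## Working session

There is one attempt and no reset: what is moved stays moved. The work goes in short steps, Python scripts to look and compute and a shell command to move; the robot and the scene stay as the last step left them, time stands still between calls to the robot, and variables do not carry over. Pictures are saved under pics/ and viewed, and the job is handed in when it is done.

```bash
mkdir -p pics; python3 - <<'E'
from cell import *
import cv2
for n in("top","side"):
    cv2.imwrite(f"pics/{n}0.png",get_image(n)[:,:,::-1]); print(n,calibration(n))
print(get_obs())
E
```

```text
top {'intrinsics': array([[481.94194669,   0.        , 309.9361908 ],
       [  0.        , 481.94194669, 245.2677134 ],
       [  0.        ,   0.        ,   1.        ]]), 'D': array([-0.12050765,  0.        ,  0.        ,  0.        ,  0.        ]), 'rvec': array([ 2.14292439, -2.17891982,  0.10080863]), 'tvec': array([-0.078533  ,  0.46701871,  1.04871035])}
side {'intrinsics': array([[433.80783513,   0.        , 324.05740484],
       [  0.        , 433.80783513, 237.87864986],
       [  0.        ,   0.        ,   1.        ]]), 'D': array([-0.00935167,  0.        ,  0.        ,  0.        ,  0.        ]), 'rvec': array([ 1.98196837, -0.73110058,  0.40663565]), 'tvec': array([-0.40956732,  0.1957142 ,  0.68820465])}
{'t': 0.1, 'qpos': array([-1.27568229,  0.31163015,  0.01398306,  1.51290981, -0.00443102,
        1.31921461, -0.02719623]), 'joint_velocities': array([ 7.18908807e-05, -2.09147475e-03, -1.43288725e-03, -2.84927617e-03,
       -7.43588408e-04, -1.31205970e-03, -7.38066220e-05]), 'tau': array([ 1.32943849e-03, -3.80857372e+01,  1.47080887e-01, -2.31241393e+01,
        1.22871593e-02,  8.06034979e-03,  1.58337616e-05]), 'tcp_pos': array([0.18151734, 0.51847902, 0.23033292]), 'ee_rot': array([-0.95896359,  1.35164288,  0.95684738]), 'wrist_force': array([-0.16206055,  0.19365231,  0.03942987]), 'wrist_torque': array([ 0.00163928, -0.03635121, -0.00457278]), 'opening': 0.08553560321120209}
```

View pics/top0.png

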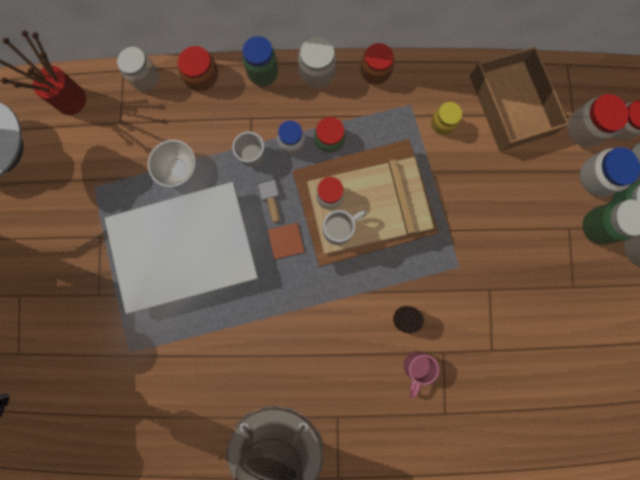

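View pics/side0.png

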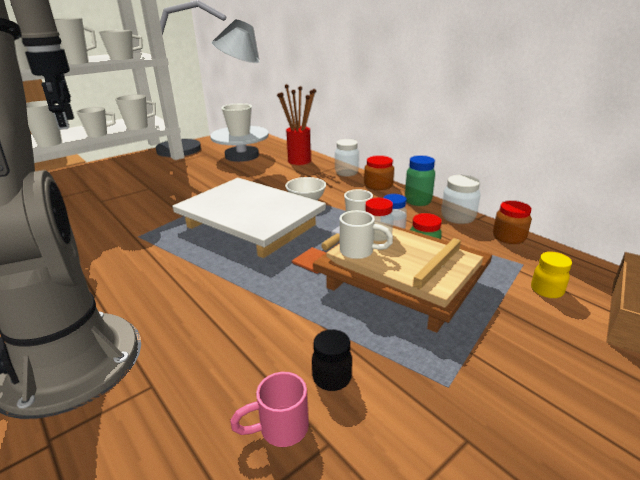

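The top view shows the board at about (370,205) on the brown stand. On it are the red-lidded glass jar (330,190) and the white mug (340,227), with the batten at (403,197). The drying stand is at (182,247), the brush at (270,200) and the tile at (286,240). I'll zoom in for the corners.

```bash
python3 - <<'E'
import cv2
im=cv2.imread("pics/top0.png")
cv2.imwrite("pics/cropB.png",cv2.resize(im[130:280,285:450],None,fx=4.8,fy=4,interpolation=cv2.INTER_CUBIC)[:, :792])
cv2.imwrite("pics/cropD.png",cv2.resize(im[170:320,95:265],None,fx=4,fy=4,interpolation=cv2.INTER_CUBIC))
E
```

```text
(no output)
```

View pics/cropB.png

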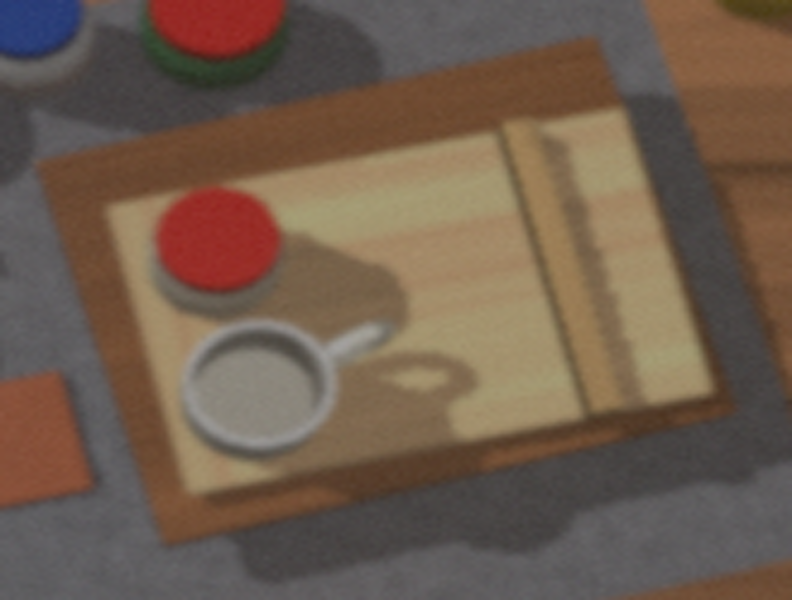

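View pics/cropD.png

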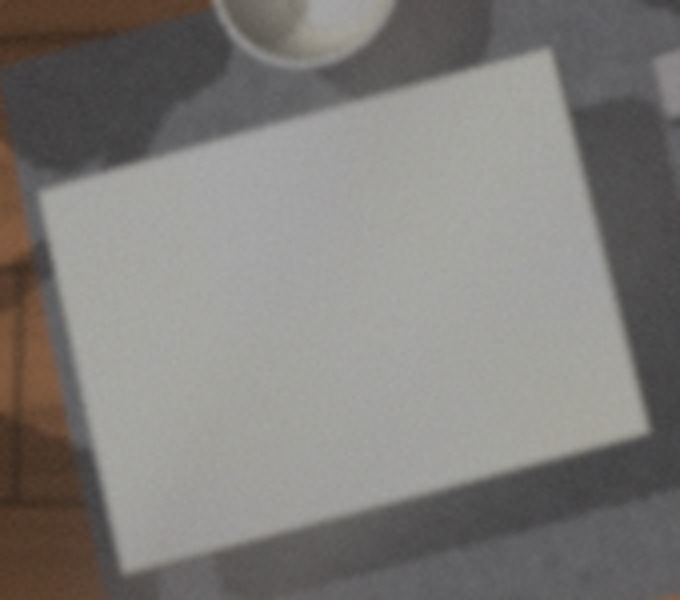

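```bash
cat > h.py <<'E'
import numpy as np,cv2
from cell import *
from scipy.optimize import least_squares
from scipy.spatial.transform import Rotation as R
def bp(px,z,n="top"):
    c=calibration(n);p=cv2.undistortPoints(np.array(px,float).reshape(-1,1,2),c["intrinsics"],c["D"])[:,0]
    Rm=cv2.Rodrigues(c["rvec"])[0];C=-Rm.T@c["tvec"];d=np.c_[p,np.ones(len(p))]@Rm
    return C+d*((z-C[2])/d[:,2])[:,None]
def fit(P,w,l):
    # order: nose_right, tail_right, tail_left, nose_left
    M=np.array([[w/2,l/2],[w/2,-l/2],[-w/2,-l/2],[-w/2,l/2]])
    f=lambda q:((M@np.array([[np.cos(q[2]),np.sin(q[2])],[-np.sin(q[2]),np.cos(q[2])]])+q[:2])-P[:,:2]).ravel()
    s=least_squares(f,[*P[:,:2].mean(0),0]);return s.x,f(s.x).reshape(-1,2)*1000
def rel(a,b): # pose a in frame b
    c,s=np.cos(b[2]),np.sin(b[2]);d=a[:2]-b[:2];return np.array([c*d[0]+s*d[1],-s*d[0]+c*d[1],a[2]-b[2]])
E
python3 - <<'E'
from h import *
np.set_printoptions(precision=4,suppress=True)
cB=lambda L:[((u+.5)/4.8-.5+285,(v+.5)/4-.5+130) for u,v in L]
cD=lambda L:[((u+.5)/4-.5+95,(v+.5)/4-.5+170) for u,v in L]
Q={}
for n,px,z,w,l in(("board",cB([(107,207),(628,107),(716,395),(188,495)]),.076,.16,.24),("work",cB([(38,163),(600,38),(735,410),(163,545)]),.06,.22,.27),("dry",cD([(40,190),(550,47),(651,432),(123,575)]),.06,.22,.30)):
    Q[n],r=fit(bp(px,z),w,l);print(n,Q[n],"\n",r)
print("board in work",rel(Q["board"],Q["work"]),"board in dry",rel(Q["board"],Q["dry"]),"dry in work",rel(Q["dry"],Q["work"]))
print("batten rear",bp(cB([(540,122),(622,408)]),.096), "jar lid",bp(cB([(218,240)]),.146),"mug rim",bp(cB([(260,385)]),.144))
print(R.from_rotvec(get_obs()["ee_rot"]).as_matrix())
E
```

```text
board [ 0.5459 -0.2175  0.2096] 
 [[ 0.5664 -0.9205]
 [-1.5733  1.3469]
 [ 0.7583  0.4769]
 [ 0.2487 -0.9033]]
work [ 0.5565 -0.208   0.2518] 
 [[ 1.5163  1.2939]
 [ 1.4623  0.6538]
 [-2.13   -1.8003]
 [-0.8486 -0.1474]]
dry [0.4632 0.1991 0.2494] 
 [[-0.1136  1.4793]
 [ 0.7505 -1.2029]
 [-0.4178 -0.4323]
 [-0.2191  0.1559]]
board in work [-0.0126 -0.0066 -0.0422] board in dry [-0.0227 -0.4241 -0.0398] dry in work [ 0.0111  0.4175 -0.0024]
batten rear [[ 0.6369 -0.2755  0.096 ]
 [ 0.4829 -0.3053  0.096 ]] jar lid [[ 0.5638 -0.1297  0.146 ]] mug rim [[ 0.4906 -0.1455  0.144 ]]
[[-0.0007 -0.9438  0.3304]
 [-0.002   0.3304  0.9438]
 [-1.     -0.0001 -0.0021]]
```

The fitted rectangles match the given sizes to within 2 mm, and the gap comes out at 132 mm. Pushing along the board's own heading ends within 10 mm of the drying stand's centre line, so a straight push with both open fingers on the batten works. First I'll rotate so that tool y is the board's forward direction.

```bash
python3 -m handwheel '[{"travel":[0,0,0],"dr":[0.128,0,0],"fingers":1},{"travel":[0,0,0],"dr":[0.128,0,0],"fingers":1},{"travel":[0,0,0],"dr":[0.128,0,0],"fingers":1},{"travel":[0,0,0],"dr":[0.128,0,0],"fingers":1},{"travel":[0,0,0],"dr":[0.128,0,0],"fingers":1},{"travel":[0,0,0],"dr":[0.128,0,0],"fingers":1},{"travel":[0,0,0],"dr":[0.128,0,0],"fingers":1},{"travel":[0,0,0],"dr":[0.128,0,0],"fingers":1}]'
cat > s.py <<'E'
from h import *
import sys
np.set_printoptions(precision=4,suppress=True)
B=np.array([0.5459,-0.2175,0.2096])
o=get_obs();M=R.from_rotvec(o["ee_rot"]).as_matrix();p=o["tcp_pos"]
yaw=np.arctan2(M[1,2],M[0,2])
print("t",o["t"],"tcp",p,"yaw",yaw,"tilt",M[2],"F",o["wrist_force"],"open",o["opening"])
c=rel(np.array([p[0],p[1],yaw]),B);print("TCP in initial board frame mm",c[:2]*1000,"dyaw",c[2])
g=B[:2]+np.array([-np.sin(B[2]),np.cos(B[2])])*-.099
d=np.r_[g,.15]-p;print("tool-axis shift to hover (-99mm,z.15)",M.T@d*1000)
E
python3 s.py
```

```text
t: 0.9
tcp_pos: [0.1816, 0.5187, 0.2307]
ee_rot: [-0.162, 1.565, 0.16]
wrist_force: [0.5, 0.4, -0.6]
opening: 0.0857
t 0.9 tcp [0.1816 0.5187 0.2307] yaw 0.20475901762760643 tilt [-1.     -0.0013 -0.0007] F [ 0.549   0.3577 -0.6347] open 0.08569743461856856
TCP in initial board frame mm [-203.1662  795.8801] dyaw -0.004840982372393582
tool-axis shift to hover (-99mm,z.15) [  81.6345 -893.7843  207.55  ]
```

```bash
python3 -m handwheel '[{"travel":[0,-43,20],"dr":[0,0,0],"fingers":1},{"travel":[0,-43,20],"dr":[0,0,0],"fingers":1},{"travel":[0,-43,20],"dr":[0,0,0],"fingers":1},{"travel":[0,-43,20],"dr":[0,0,0],"fingers":1},{"travel":[0,-43,20],"dr":[0,0,0],"fingers":1},{"travel":[0,-43,20],"dr":[0,0,0],"fingers":1},{"travel":[0,-43,20],"dr":[0,0,0],"fingers":1},{"travel":[0,-43,20],"dr":[0,0,0],"fingers":1},{"travel":[0,-43,20],"dr":[0,0,0],"fingers":1},{"travel":[0,-43,20],"dr":[0,0,0],"fingers":1}]'
python3 -m handwheel '[{"travel":[0,-45,0],"dr":[0,0,0],"fingers":1},{"travel":[0,-45,0],"dr":[0,0,0],"fingers":1},{"travel":[0,-45,0],"dr":[0,0,0],"fingers":1},{"travel":[0,-45,0],"dr":[0,0,0],"fingers":1},{"travel":[0,-45,0],"dr":[0,0,0],"fingers":1},{"travel":[0,-45,0],"dr":[0,0,0],"fingers":1},{"travel":[0,-45,0],"dr":[0,0,0],"fingers":1},{"travel":[0,-45,0],"dr":[0,0,0],"fingers":1},{"travel":[0,-45,0],"dr":[0,0,0],"fingers":1},{"travel":[0,0,0],"dr":[0,0,0],"fingers":1}]'
python3 s.py
```

```text
t: 1.9
tcp_pos: [0.4675, 0.1387, 0.2311]
ee_rot: [-0.165, 1.565, 0.166]
wrist_force: [0.8, 0.7, -0.2]
opening: 0.0857
t: 2.9
tcp_pos: [0.5486, -0.2651, 0.2303]
ee_rot: [-0.161, 1.569, 0.15]
wrist_force: [-0.8, -0.6, 0.3]
opening: 0.0854
t 2.9 tcp [ 0.5486 -0.2651  0.2303] yaw 0.19788604512823402 tilt [-1.     -0.0064 -0.0047] F [-0.7716 -0.5781  0.3288] open 0.0853898175148987
TCP in initial board frame mm [ -7.2364 -47.1092] dyaw -0.011713954871765991
tool-axis shift to hover (-99mm,z.15) [ 80.5599 -51.2891   8.2187]
```

```bash
python3 -m handwheel '[{"travel":[0,-26,4],"dr":[0,0,0],"fingers":1},{"travel":[0,-26,4],"dr":[-0.01,0,0],"fingers":1},{"travel":[40,0,0],"dr":[0,0,0],"fingers":1},{"travel":[40,0,0],"dr":[0,0,0],"fingers":1},{"travel":[0,0,0],"dr":[0,0,0],"fingers":1}]'
python3 s.py
python3 - <<'E'
from h import *
for n in("top","side"): cv2.imwrite(f"pics/{n}1.png",get_image(n)[:,:,::-1])
E
```

```text
t: 3.4
tcp_pos: [0.5663, -0.3011, 0.1442]
ee_rot: [-0.165, 1.575, 0.18]
wrist_force: [-0.4, 0.7, -1.2]
opening: 0.0851
t 3.4 tcp [ 0.5663 -0.3011  0.1442] yaw 0.21995819640917647 tilt [-0.9999  0.0106 -0.0103] F [-0.4496  0.7056 -1.2   ] open 0.08509126872171478
TCP in initial board frame mm [  2.5695 -86.0174] dyaw 0.010358196409176457
tool-axis shift to hover (-99mm,z.15) [ -5.9138 -12.8933  -2.7634]
```

View pics/top1.png

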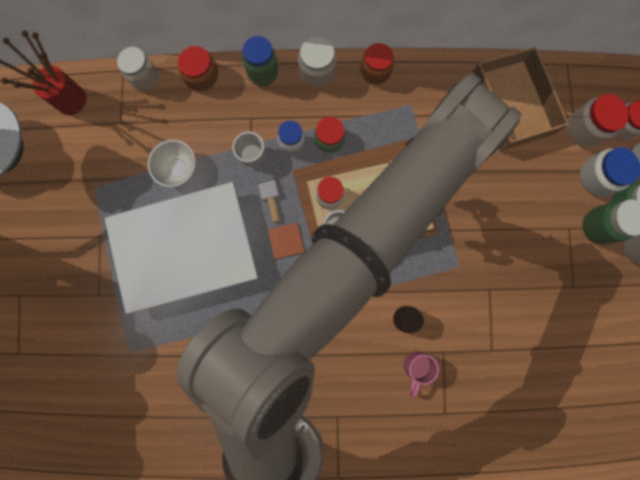

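View pics/side1.png

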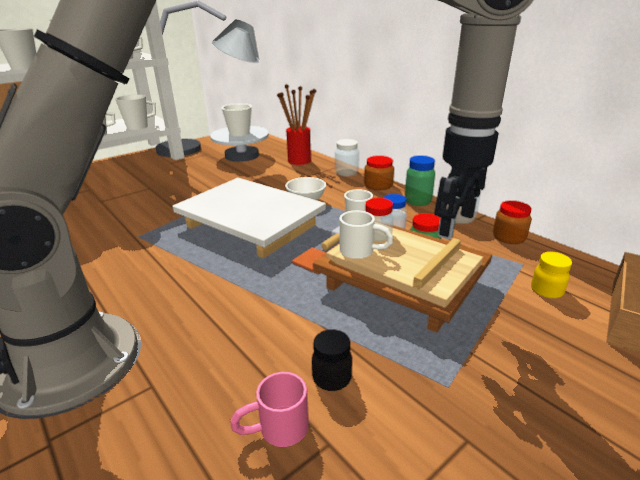

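The side view shows the gripper at (460,200) above the ledge behind the batten. The mug and jar are undisturbed. I'll centre it over the ledge and let it settle.

```bash
python3 -m handwheel '[{"travel":[0,-5,-1],"dr":[0,0,0],"fingers":1},{"travel":[0,-6,-1],"dr":[0,0,0],"fingers":1},{"travel":[0,0,0],"dr":[0,0,0],"fingers":1},{"travel":[0,0,0],"dr":[0,0,0],"fingers":1},{"travel":[0,0,0],"dr":[0,0,0],"fingers":1}]'
python3 s.py
```

```text
t: 4.0
tcp_pos: [0.5708, -0.3162, 0.1518]
ee_rot: [-0.173, 1.563, 0.173]
wrist_force: [0.4, -0.1, 0.1]
opening: 0.0854
t 4.0 tcp [ 0.5708 -0.3162  0.1518] yaw 0.22007992266943593 tilt [-1.     -0.0002  0.0008] F [ 0.3776 -0.1118  0.072 ] open 0.08535722333971044
TCP in initial board frame mm [   3.8083 -101.7358] dyaw 0.010479922669435926
tool-axis shift to hover (-99mm,z.15) [ 1.7953  2.776  -3.7808]
```

```bash
python3 -m handwheel '[{"travel":[25,1,-4],"dr":[0.01,0,0],"fingers":1},{"travel":[25,1,0],"dr":[0,0,0],"fingers":1},{"travel":[17,0,0],"dr":[0,0,0],"fingers":1},{"travel":[0,0,0],"dr":[0,0,0],"fingers":1},{"travel":[0,0,0],"dr":[0,0,0],"fingers":1},{"travel":[0,0,0],"dr":[0,0,0],"fingers":1}]'
python3 s.py
python3 - <<'E'
from h import *
cv2.imwrite("pics/side2.png",cv2.resize(get_image("side")[150:330,300:520,::-1],None,fx=3.3,fy=3.3,interpolation=cv2.INTER_CUBIC))
E
```

```text
t: 4.6
tcp_pos: [0.5672, -0.3158, 0.0859]
ee_rot: [-0.166, 1.562, 0.164]
wrist_force: [0.4, 0.0, -0.2]
opening: 0.0854
t 4.6 tcp [ 0.5672 -0.3158  0.0859] yaw 0.21032058536491924 tilt [-1.     -0.002   0.0019] F [ 0.4088  0.0455 -0.1772] open 0.08543018308779309
TCP in initial board frame mm [   0.3483 -100.55  ] dyaw 0.0007205853649192295
tool-axis shift to hover (-99mm,z.15) [-64.1508   1.4238  -0.2222]
```

View pics/side2.png

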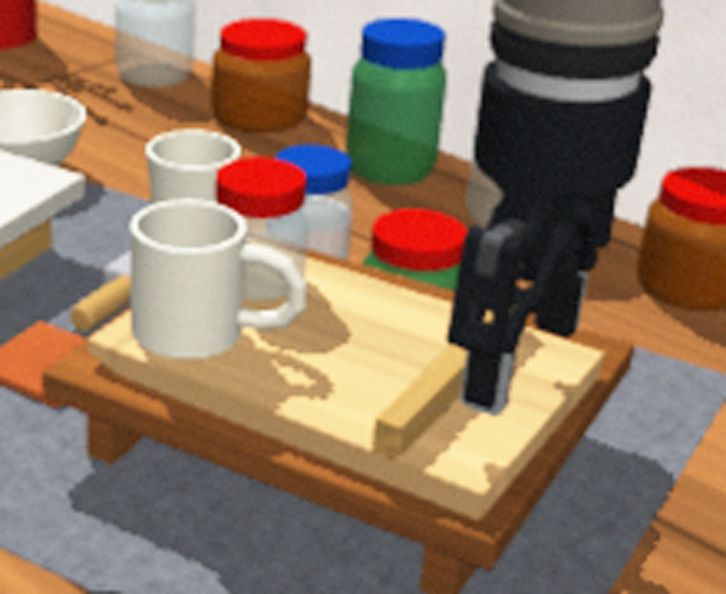

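In the crop, the near fingertip (485,405) sits above the ledge behind the batten (420,410) with clearance left. I'll go down in small steps and watch the force.

```bash
python3 -m handwheel '[{"travel":[8,0,0],"dr":[0,0,0],"fingers":1},{"travel":[4,0,0],"dr":[0,0,0],"fingers":1},{"travel":[0,0,0],"dr":[0,0,0],"fingers":1},{"travel":[0,0,0],"dr":[0,0,0],"fingers":1}]'
python3 -m handwheel '[{"travel":[3,0,0],"dr":[0,0,0],"fingers":1},{"travel":[2,0,0],"dr":[0,0,0],"fingers":1},{"travel":[0,0,0],"dr":[0,0,0],"fingers":1},{"travel":[0,0,0],"dr":[0,0,0],"fingers":1}]'
```

```text
t: 5.05
tcp_pos: [0.5661, -0.315, 0.0721]
ee_rot: [-0.165, 1.565, 0.165]
wrist_force: [0.5, -0.8, 0.1]
opening: 0.0855
t: 5.45
tcp_pos: [0.5662, -0.315, 0.0672]
ee_rot: [-0.165, 1.565, 0.165]
wrist_force: [0.1, 0.5, -0.3]
opening: 0.0852
```

```bash
python3 -m handwheel '[{"travel":[2,0,0],"dr":[0,0,0],"fingers":1},{"travel":[0,0,0],"dr":[0,0,0],"fingers":1},{"travel":[0,0,0],"dr":[0,0,0],"fingers":1}]'
python3 -m handwheel '[{"travel":[1,0,0],"dr":[0,0,0],"fingers":1},{"travel":[0,0,0],"dr":[0,0,0],"fingers":1},{"travel":[0,0,0],"dr":[0,0,0],"fingers":1}]'
```

```text
t: 5.75
tcp_pos: [0.5662, -0.3151, 0.0653]
ee_rot: [-0.165, 1.565, 0.165]
wrist_force: [0.1, -0.4, 0.7]
opening: 0.0858
t: 6.05
tcp_pos: [0.5662, -0.3151, 0.0643]
ee_rot: [-0.165, 1.565, 0.165]
wrist_force: [-1.0, 0.0, 0.3]
opening: 0.0854
```

```bash
python3 -m handwheel '[{"travel":[1,0,0],"dr":[0,0,0],"fingers":1},{"travel":[0,0,0],"dr":[0,0,0],"fingers":1},{"travel":[0,0,0],"dr":[0,0,0],"fingers":1}]'
python3 -m handwheel '[{"travel":[1,0,0],"dr":[0,0,0],"fingers":1},{"travel":[0,0,0],"dr":[0,0,0],"fingers":1},{"travel":[0,0,0],"dr":[0,0,0],"fingers":1}]'
```

```text
t: 6.35
tcp_pos: [0.5662, -0.315, 0.0632]
ee_rot: [-0.165, 1.565, 0.165]
wrist_force: [-0.5, 0.0, 0.2]
opening: 0.0853
t: 6.65
tcp_pos: [0.5663, -0.3151, 0.063]
ee_rot: [-0.165, 1.564, 0.165]
wrist_force: [-1.4, 1.2, 5.7]
opening: 0.0853
```

Contact comes at TCP z ≈ 0.063, as predicted. I'll back off 1 mm and move forward to the batten.

```bash
python3 -m handwheel '[{"travel":[-1.2,0,0],"dr":[0,0,0],"fingers":1},{"travel":[0,4,0],"dr":[0,0,0],"fingers":1},{"travel":[0,4,0],"dr":[0,0,0],"fingers":1},{"travel":[0,3,0],"dr":[0,0,0],"fingers":1},{"travel":[0,2,0],"dr":[0,0,0],"fingers":1},{"travel":[0,2,0],"dr":[0,0,0],"fingers":1},{"travel":[0,0,0],"dr":[0,0,0],"fingers":1}]'; python3 s.py
```

```text
t: 7.35
tcp_pos: [0.563, -0.3007, 0.0634]
ee_rot: [-0.166, 1.565, 0.164]
wrist_force: [0.0, -1.3, -0.5]
opening: 0.0853
t 7.35 tcp [ 0.563  -0.3007  0.0634] yaw 0.21004907390316074 tilt [-1.     -0.0007 -0.0002] F [ 0.0461 -1.2983 -0.5168] open 0.08527424290999729
TCP in initial board frame mm [ -0.5531 -84.9084] dyaw 0.0004490739031607349
tool-axis shift to hover (-99mm,z.15) [-86.5948 -14.1549   0.5332]
```

```bash
python3 -m handwheel '[{"travel":[0,1,0],"dr":[0,0,0],"fingers":1},{"travel":[0,2,0],"dr":[0,0,0],"fingers":1},{"travel":[0,3,0],"dr":[0,0,0],"fingers":1},{"travel":[0,4,0],"dr":[0,0,0],"fingers":1},{"travel":[0,5,0],"dr":[0,0,0],"fingers":1},{"travel":[0,5,0],"dr":[0,0,0],"fingers":1},{"travel":[0,5,0],"dr":[0,0,0],"fingers":1},{"travel":[0,5,0],"dr":[0,0,0],"fingers":1},{"travel":[0,4,0],"dr":[0,0,0],"fingers":1},{"travel":[0,3,0],"dr":[0,0,0],"fingers":1},{"travel":[0,2,0],"dr":[0,0,0],"fingers":1},{"travel":[0,1,0],"dr":[0,0,0],"fingers":1}]'; python3 s.py
python3 - <<'E'
from h import *
cv2.imwrite("pics/side3.png",get_image("side")[:,:,::-1])
cv2.imwrite("pics/top3.png",cv2.resize(get_image("top")[130:330,90:450,::-1],None,fx=2.2,fy=2.2))
E
```

```text
t: 8.55
tcp_pos: [0.5548, -0.2612, 0.0636]
ee_rot: [-0.165, 1.564, 0.165]
wrist_force: [1.0, -3.2, -1.8]
opening: 0.0854
t 8.55 tcp [ 0.5548 -0.2612  0.0636] yaw 0.21014884119402105 tilt [-1.     -0.0002  0.0002] F [ 1.0158 -3.2019 -1.7927] open 0.08542632886345429
TCP in initial board frame mm [ -0.3459 -44.6174] dyaw 0.0005488411940210436
tool-axis shift to hover (-99mm,z.15) [-86.381  -54.4005   0.3362]
```

View pics/side3.png

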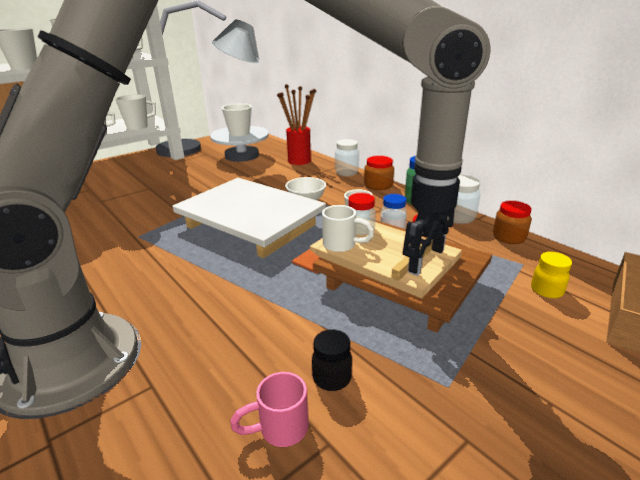

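View pics/top3.png

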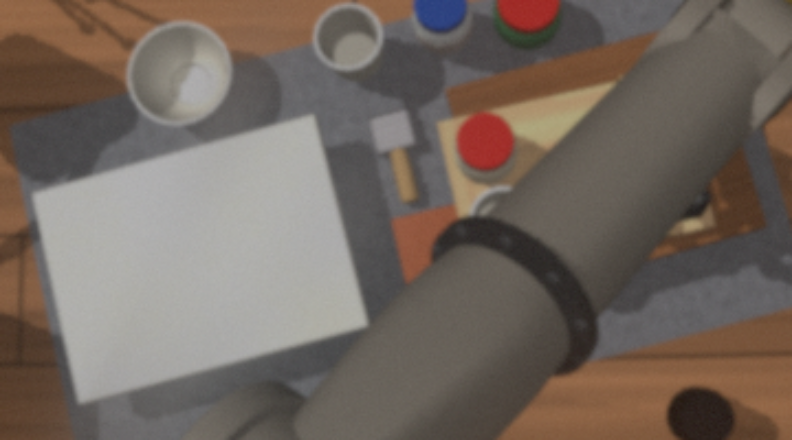

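The side view shows the fingers against the batten at (405,265), with the board level and the mug and jar upright. I'll continue while holding the tail.

```bash
python3 -m handwheel '[{"travel":[0.5,1,0],"dr":[0,0,0],"fingers":1},{"travel":[0,3,0],"dr":[0,0,0],"fingers":1},{"travel":[0,5,0],"dr":[0,0,0],"fingers":1},{"travel":[0,6,0],"dr":[0,0,0],"fingers":1},{"travel":[0,6,0],"dr":[0,0,0],"fingers":1},{"travel":[0,6,0],"dr":[0,0,0],"fingers":1},{"travel":[0,6,0],"dr":[0,0,0],"fingers":1},{"travel":[0,6,0],"dr":[0,0,0],"fingers":1},{"travel":[0,6,0],"dr":[0,0,0],"fingers":1},{"travel":[0,5,0],"dr":[0,0,0],"fingers":1},{"travel":[0,3,0],"dr":[0,0,0],"fingers":1},{"travel":[0,1,0],"dr":[0,0,0],"fingers":1}]'; python3 s.py
python3 - <<'E'
from h import *
cv2.imwrite("pics/side4.png",cv2.resize(get_image("side")[150:330,150:510,::-1],None,fx=2.2,fy=2.2))
E
```

```text
t: 9.85
tcp_pos: [0.5436, -0.208, 0.063]
ee_rot: [-0.165, 1.564, 0.166]
wrist_force: [0.7, -4.1, 2.7]
opening: 0.0856
t 9.85 tcp [ 0.5436 -0.208   0.063 ] yaw 0.2106558076676022 tilt [-1.      0.0002  0.0002] F [ 0.6929 -4.1248  2.73  ] open 0.08557821830161465
TCP in initial board frame mm [-0.2774  9.8185] dyaw 0.0010558076676021877
tool-axis shift to hover (-99mm,z.15) [ -87.0185 -108.8028    0.1778]
```

View pics/side4.png

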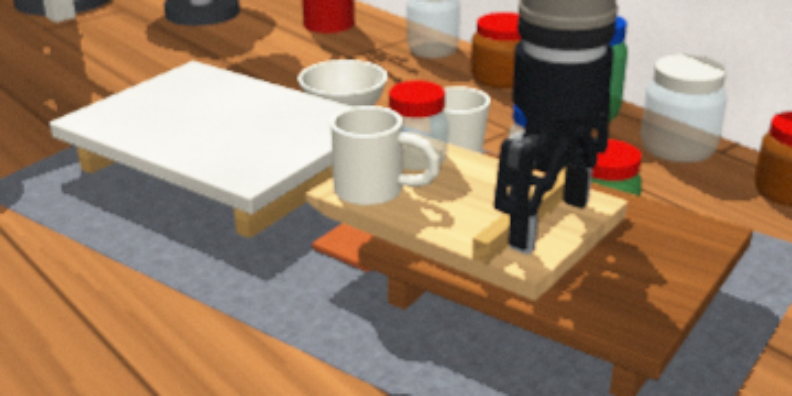

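The board's nose (crop 320,200) now overhangs the gap and is level, and the force shows a slight hold-down. I'll continue until it bridges.

```bash
python3 -m handwheel '[{"travel":[0,1,0],"dr":[0,0,0],"fingers":1},{"travel":[0,3,0],"dr":[0,0,0],"fingers":1},{"travel":[0,5,0],"dr":[0,0,0],"fingers":1},{"travel":[0,5,0],"dr":[0,0,0],"fingers":1},{"travel":[0,5,0],"dr":[0,0,0],"fingers":1},{"travel":[0,5,0],"dr":[0,0,0],"fingers":1},{"travel":[0,5,0],"dr":[0,0,0],"fingers":1},{"travel":[0,5,0],"dr":[0,0,0],"fingers":1},{"travel":[0,5,0],"dr":[0,0,0],"fingers":1},{"travel":[0,3,0],"dr":[0,0,0],"fingers":1},{"travel":[0,1,0],"dr":[0,0,0],"fingers":1},{"travel":[0,0,0],"dr":[0,0,0],"fingers":1}]'; python3 s.py
python3 - <<'E'
from h import *
cv2.imwrite("pics/side5.png",cv2.resize(get_image("side")[150:330,150:510,::-1],None,fx=2.2,fy=2.2))
E
```

```text
t: 11.1
tcp_pos: [0.5347, -0.1661, 0.0632]
ee_rot: [-0.165, 1.564, 0.165]
wrist_force: [0.1, -3.5, 4.2]
opening: 0.0854
t 11.1 tcp [ 0.5347 -0.1661  0.0632] yaw 0.21066614162955558 tilt [-1.     -0.      0.0003] F [ 0.0825 -3.4872  4.2235] open 0.0853614322665524
TCP in initial board frame mm [-0.2569 52.6261] dyaw 0.001066141629555567
tool-axis shift to hover (-99mm,z.15) [ -86.7463 -151.629     0.1252]
```

View pics/side5.png

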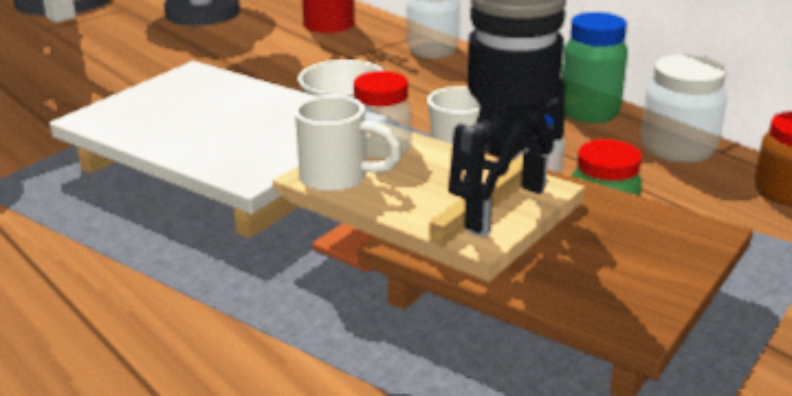

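The board is level with the fingers carrying 4 N, and the nose is about 15 mm short of the white stand. I'll continue onto it.

```bash
python3 -m handwheel '[{"travel":[0,1,0],"dr":[0,0,0],"fingers":1},{"travel":[0,3,0],"dr":[0,0,0],"fingers":1},{"travel":[0,4,0],"dr":[0,0,0],"fingers":1},{"travel":[0,4,0],"dr":[0,0,0],"fingers":1},{"travel":[0,4,0],"dr":[0,0,0],"fingers":1},{"travel":[0,4,0],"dr":[0,0,0],"fingers":1},{"travel":[0,4,0],"dr":[0,0,0],"fingers":1},{"travel":[0,4,0],"dr":[0,0,0],"fingers":1},{"travel":[0,4,0],"dr":[0,0,0],"fingers":1},{"travel":[0,4,0],"dr":[0,0,0],"fingers":1},{"travel":[0,4,0],"dr":[0,0,0],"fingers":1},{"travel":[0,2,0],"dr":[0,0,0],"fingers":1}]'; python3 s.py
python3 - <<'E'
from h import *
cv2.imwrite("pics/side6.png",cv2.resize(get_image("side")[150:330,150:510,::-1],None,fx=2.2,fy=2.2))
E
```

```text
t: 12.35
tcp_pos: [0.5257, -0.1247, 0.063]
ee_rot: [-0.165, 1.564, 0.165]
wrist_force: [0.5, -3.7, 3.8]
opening: 0.0856
t 12.35 tcp [ 0.5257 -0.1247  0.063 ] yaw 0.21022158959243142 tilt [-1.      0.0005  0.0001] F [ 0.4663 -3.6813  3.8485] open 0.08559084363770246
TCP in initial board frame mm [-0.4117 94.9409] dyaw 0.0006215895924314152
tool-axis shift to hover (-99mm,z.15) [ -87.1109 -193.898     0.3003]
```

View pics/side6.png

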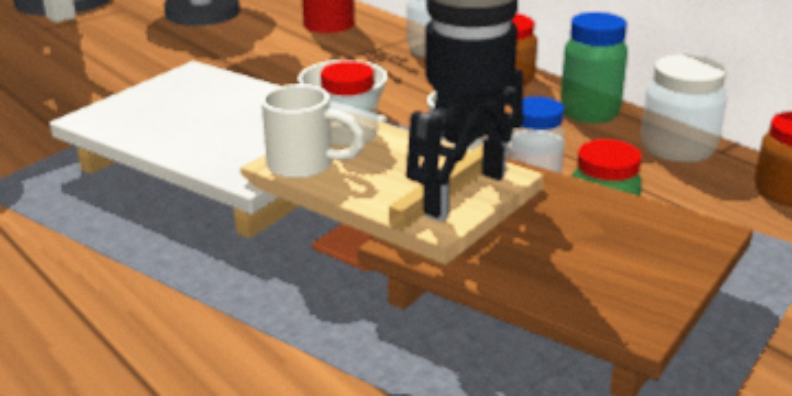

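```bash
python3 -m handwheel '[{"travel":[0,2,0],"dr":[0,0,0],"fingers":1},{"travel":[0,4,0],"dr":[0,0,0],"fingers":1},{"travel":[0,4,0],"dr":[0,0,0],"fingers":1},{"travel":[0,4,0],"dr":[0,0,0],"fingers":1},{"travel":[0,4,0],"dr":[0,0,0],"fingers":1},{"travel":[0,3,0],"dr":[0,0,0],"fingers":1},{"travel":[0,1,0],"dr":[0,0,0],"fingers":1},{"travel":[0,0,0],"dr":[0,0,0],"fingers":1}]'; python3 s.py
python3 - <<'E'
from h import *
cv2.imwrite("pics/side7.png",cv2.resize(get_image("side")[150:330,150:510,::-1],None,fx=2.2,fy=2.2))
E
```

```text
t: 13.2
tcp_pos: [0.5211, -0.1031, 0.063]
ee_rot: [-0.165, 1.565, 0.166]
wrist_force: [0.7, -3.4, 4.0]
opening: 0.0855
t 13.2 tcp [ 0.5211 -0.1031  0.063 ] yaw 0.21080582122660024 tilt [-1.      0.0009 -0.0001] F [ 0.6505 -3.4096  3.9551] open 0.08545248350462167
TCP in initial board frame mm [ -0.4344 117.048 ] dyaw 0.0012058212266002344
tool-axis shift to hover (-99mm,z.15) [ -87.1989 -215.9729    0.1663]
```

View pics/side7.png

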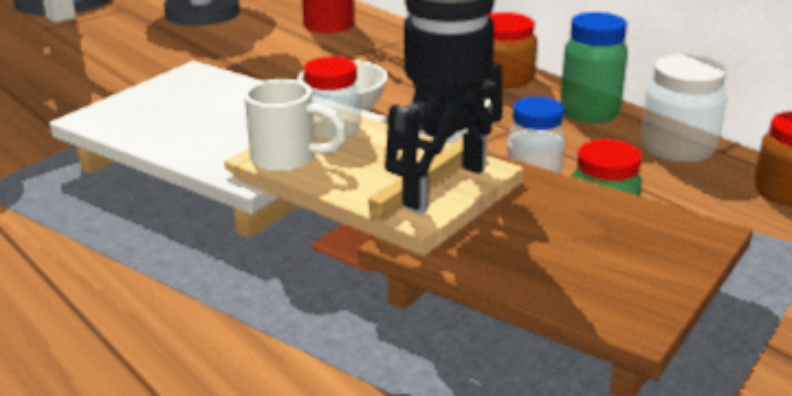

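The nose (crop 230,170) now overlaps the white top. I'll ease the fingers up 3 mm to stop pressing; the force should go to zero if the board is really supported.

```bash
python3 -m handwheel '[{"travel":[-1,0,0],"dr":[0,0,0],"fingers":1},{"travel":[0,0,0],"dr":[0,0,0],"fingers":1},{"travel":[0,0,0],"dr":[0,0,0],"fingers":1}]'; python3 -m handwheel '[{"travel":[-2,0,0],"dr":[0,0,0],"fingers":1},{"travel":[0,0,0],"dr":[0,0,0],"fingers":1},{"travel":[0,0,0],"dr":[0,0,0],"fingers":1}]'; python3 s.py
python3 - <<'E'
from h import *
cv2.imwrite("pics/side8.png",cv2.resize(get_image("side")[180:300,230:430,::-1],None,fx=4,fy=4))
E
```

```text
t: 13.55
tcp_pos: [0.5203, -0.1025, 0.0632]
ee_rot: [-0.164, 1.567, 0.167]
wrist_force: [0.3, -0.7, -0.1]
opening: 0.0853
t: 13.85
tcp_pos: [0.5207, -0.1031, 0.0657]
ee_rot: [-0.165, 1.565, 0.166]
wrist_force: [-0.4, 0.7, 0.0]
opening: 0.0852
t 13.85 tcp [ 0.5207 -0.1031  0.0657] yaw 0.2106133190018974 tilt [-1.      0.0012 -0.0009] F [-0.4486  0.7058  0.0326] open 0.08522447390751402
TCP in initial board frame mm [ -0.8296 117.0962] dyaw 0.0010133190018973837
tool-axis shift to hover (-99mm,z.15) [ -84.5259 -215.9954    0.5349]
```

View pics/side8.png

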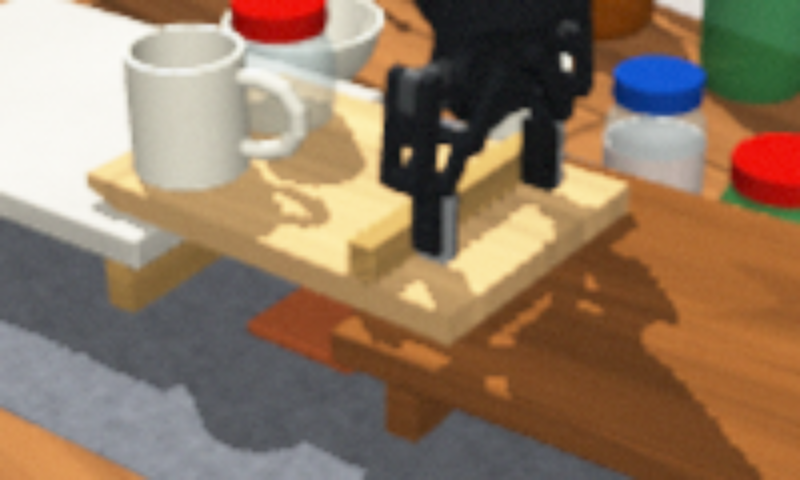

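The force dropped to zero with the board still level, so both stands are carrying it. I'll continue pushing with the fingers clear of the ledge.

```bash
python3 -m handwheel '[{"travel":[0,1,0],"dr":[0,0,0],"fingers":1},{"travel":[0,3,0],"dr":[0,0,0],"fingers":1},{"travel":[0,5,0],"dr":[0,0,0],"fingers":1},{"travel":[0,6,0],"dr":[0,0,0],"fingers":1},{"travel":[0,6,0],"dr":[0,0,0],"fingers":1},{"travel":[0,6,0],"dr":[0,0,0],"fingers":1},{"travel":[0,6,0],"dr":[0,0,0],"fingers":1},{"travel":[0,6,0],"dr":[0,0,0],"fingers":1},{"travel":[0,6,0],"dr":[0,0,0],"fingers":1},{"travel":[0,5,0],"dr":[0,0,0],"fingers":1},{"travel":[0,3,0],"dr":[0,0,0],"fingers":1},{"travel":[0,1,0],"dr":[0,0,0],"fingers":1}]'; python3 s.py
python3 - <<'E'
from h import *
cv2.imwrite("pics/side9.png",cv2.resize(get_image("side")[150:330,130:490,::-1],None,fx=2.2,fy=2.2))
cv2.imwrite("pics/top9.png",cv2.resize(get_image("top")[130:330,90:450,::-1],None,fx=2.2,fy=2.2))
E
```

```text
t: 15.1
tcp_pos: [0.5099, -0.0505, 0.066]
ee_rot: [-0.165, 1.565, 0.166]
wrist_force: [1.2, -3.0, -0.8]
opening: 0.0852
t 15.1 tcp [ 0.5099 -0.0505  0.066 ] yaw 0.2108215813475434 tilt [-1.      0.0002 -0.0001] F [ 1.2124 -2.9644 -0.818 ] open 0.08520031073078566
TCP in initial board frame mm [ -0.5144 170.8348] dyaw 0.0012215813475433823
tool-axis shift to hover (-99mm,z.15) [ -84.0546 -269.8186    0.1778]
```

View pics/side9.png

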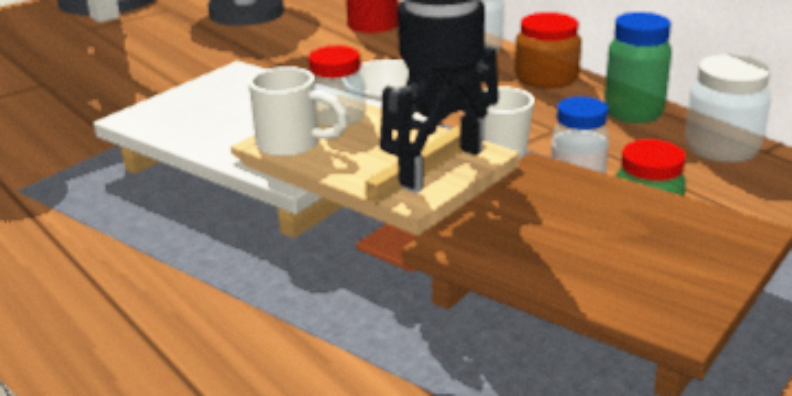

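View pics/top9.png

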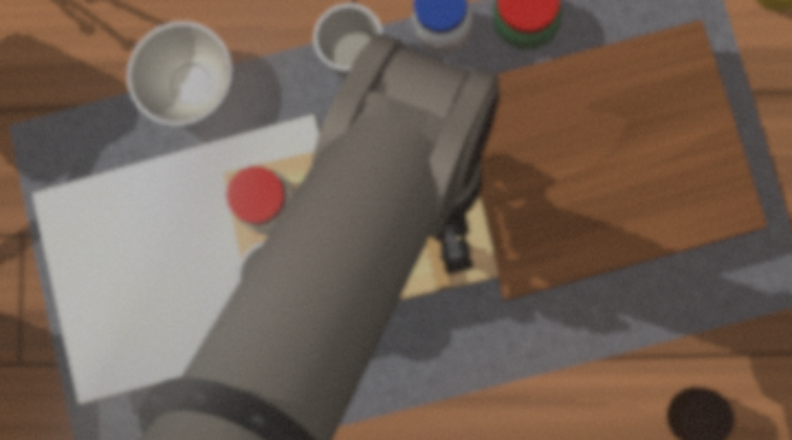

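The board is level, with its nose well onto the white stand and its tail just leaving the brown one. I'll continue.

```bash
python3 -m handwheel '[{"travel":[-1,1,0],"dr":[0,0,0],"fingers":1},{"travel":[0,3,0],"dr":[0,0,0],"fingers":1},{"travel":[0,5,0],"dr":[0,0,0],"fingers":1},{"travel":[0,6,0],"dr":[0,0,0],"fingers":1},{"travel":[0,6,0],"dr":[0,0,0],"fingers":1},{"travel":[0,6,0],"dr":[0,0,0],"fingers":1},{"travel":[0,6,0],"dr":[0,0,0],"fingers":1},{"travel":[0,6,0],"dr":[0,0,0],"fingers":1},{"travel":[0,6,0],"dr":[0,0,0],"fingers":1},{"travel":[0,6,0],"dr":[0,0,0],"fingers":1},{"travel":[0,6,0],"dr":[0,0,0],"fingers":1},{"travel":[0,6,0],"dr":[0,0,0],"fingers":1}]'
python3 -m handwheel '[{"travel":[0,6,0],"dr":[0,0,0],"fingers":1},{"travel":[0,6,0],"dr":[0,0,0],"fingers":1},{"travel":[0,6,0],"dr":[0,0,0],"fingers":1},{"travel":[0,5,0],"dr":[0,0,0],"fingers":1},{"travel":[0,5,0],"dr":[0,0,0],"fingers":1},{"travel":[0,4,0],"dr":[0,0,0],"fingers":1},{"travel":[0,3,0],"dr":[0,0,0],"fingers":1},{"travel":[0,2,0],"dr":[0,0,0],"fingers":1},{"travel":[0,1,0],"dr":[0,0,0],"fingers":1},{"travel":[0,0,0],"dr":[0,0,0],"fingers":1}]'; python3 s.py
python3 - <<'E'
from h import *
cv2.imwrite("pics/side10.png",cv2.resize(get_image("side")[150:330,130:490,::-1],None,fx=2.2,fy=2.2))
cv2.imwrite("pics/top10.png",cv2.resize(get_image("top")[130:330,90:450,::-1],None,fx=2.2,fy=2.2))
E
```

```text
t: 16.4
tcp_pos: [0.4967, 0.011, 0.067]
ee_rot: [-0.165, 1.565, 0.165]
wrist_force: [0.4, -1.2, -1.2]
opening: 0.0854
t: 17.4
tcp_pos: [0.4888, 0.048, 0.067]
ee_rot: [-0.165, 1.565, 0.165]
wrist_force: [-0.2, -1.8, -0.1]
opening: 0.0853
t 17.4 tcp [0.4888 0.048  0.067 ] yaw 0.2100770662876083 tilt [-1.      0.0003 -0.0001] F [-0.1713 -1.7753 -0.0863] open 0.08533121185106264
TCP in initial board frame mm [ -0.6065 271.5339] dyaw 0.0004770662876082965
tool-axis shift to hover (-99mm,z.15) [ -83.1155 -370.5069    0.4254]
```

View pics/side10.png

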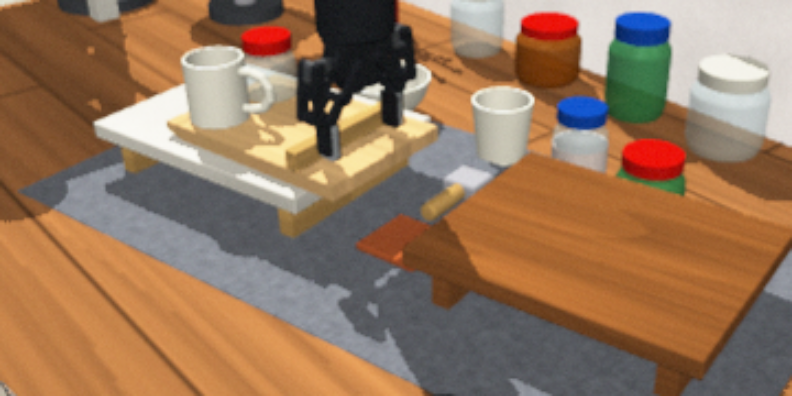

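View pics/top10.png

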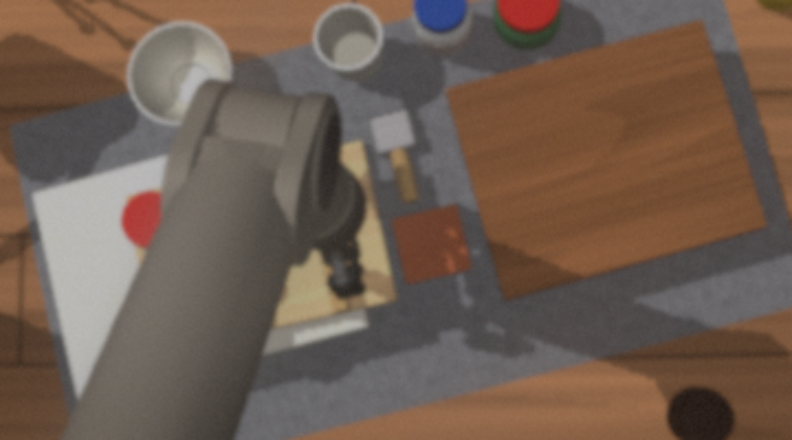

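It's on track. The tail edge is still about 35 mm off the white top (top crop 375–395), so I'll push another 62 mm with a soft stop.

```bash
python3 -m handwheel '[{"travel":[0,2,0],"dr":[0,0,0],"fingers":1},{"travel":[0,5,0],"dr":[0,0,0],"fingers":1},{"travel":[0,7,0],"dr":[0,0,0],"fingers":1},{"travel":[0,8,0],"dr":[0,0,0],"fingers":1},{"travel":[0,8,0],"dr":[0,0,0],"fingers":1},{"travel":[0,8,0],"dr":[0,0,0],"fingers":1},{"travel":[0,8,0],"dr":[0,0,0],"fingers":1},{"travel":[0,6,0],"dr":[0,0,0],"fingers":1},{"travel":[0,5,0],"dr":[0,0,0],"fingers":1},{"travel":[0,3,0],"dr":[0,0,0],"fingers":1},{"travel":[0,2,0],"dr":[0,0,0],"fingers":1},{"travel":[0,0,0],"dr":[0,0,0],"fingers":1}]'; python3 s.py
python3 - <<'E'
from h import *
cv2.imwrite("pics/side11.png",cv2.resize(get_image("side")[150:300,130:380,::-1],None,fx=3.2,fy=3.2))
cv2.imwrite("pics/top11.png",cv2.resize(get_image("top")[170:330,90:290,::-1],None,fx=3.7,fy=3.7))
E
```

```text
t: 18.7
tcp_pos: [0.4758, 0.1088, 0.067]
ee_rot: [-0.165, 1.565, 0.165]
wrist_force: [0.3, -1.1, -0.9]
opening: 0.0852
t 18.7 tcp [0.4758 0.1088 0.067 ] yaw 0.21023491642397035 tilt [-1.      0.0005 -0.0001] F [ 0.2656 -1.0758 -0.8845] open 0.08524313174089007
TCP in initial board frame mm [ -0.6412 333.7494] dyaw 0.0006349164239703442
tool-axis shift to hover (-99mm,z.15) [ -83.2279 -432.7074    0.3565]
```

View pics/side11.png

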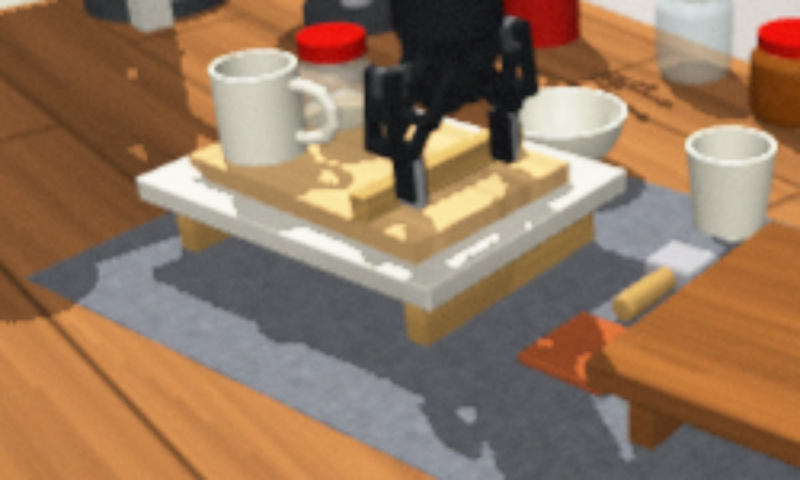

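View pics/top11.png

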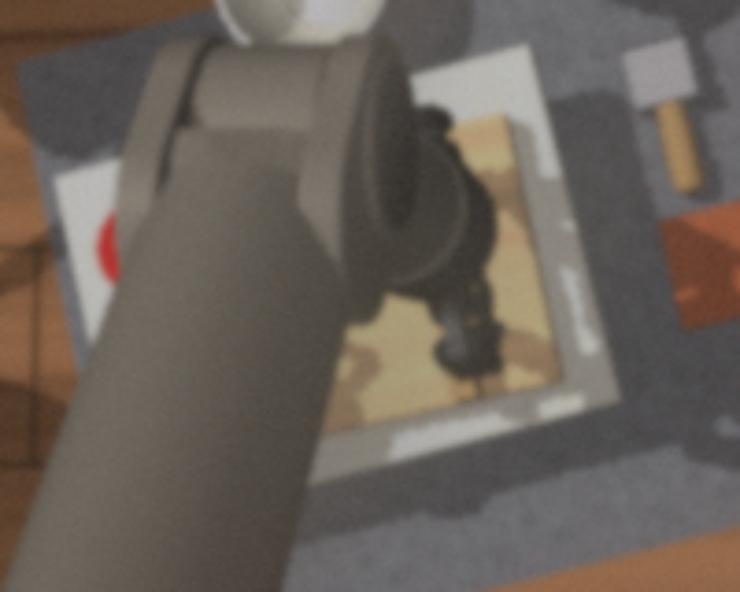

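The board lies within the white top. I'll back off, lift clear and look at it unobstructed.

```bash
python3 -m handwheel '[{"travel":[0,-4,0],"dr":[0,0,0],"fingers":1},{"travel":[0,-5,0],"dr":[0,0,0],"fingers":1},{"travel":[0,0,0],"dr":[0,0,0],"fingers":1},{"travel":[-15,0,0],"dr":[0,0,0],"fingers":1},{"travel":[-30,0,0],"dr":[0,0,0],"fingers":1},{"travel":[-40,0,0],"dr":[0,0,0],"fingers":1},{"travel":[-40,0,0],"dr":[0,0,0],"fingers":1},{"travel":[-30,-20,0],"dr":[0,0,0],"fingers":1},{"travel":[0,-40,0],"dr":[0,0,0],"fingers":1},{"travel":[0,-45,0],"dr":[0,0,0],"fingers":1},{"travel":[0,-45,0],"dr":[0,0,0],"fingers":1},{"travel":[0,-45,0],"dr":[0,0,0],"fingers":1}]'
python3 -m handwheel '[{"travel":[0,-45,0],"dr":[0,0,0],"fingers":1},{"travel":[0,-45,0],"dr":[0,0,0],"fingers":1},{"travel":[0,-45,0],"dr":[0,0,0],"fingers":1},{"travel":[0,-45,0],"dr":[0,0,0],"fingers":1},{"travel":[0,-30,0],"dr":[0,0,0],"fingers":1},{"travel":[0,0,0],"dr":[0,0,0],"fingers":1}]'
python3 - <<'E'
from h import *
cv2.imwrite("pics/side12.png",get_image("side")[:,:,::-1])
cv2.imwrite("pics/top12.png",cv2.resize(get_image("top")[170:320,95:265,::-1],None,fx=4,fy=4,interpolation=cv2.INTER_CUBIC))
E
```

```text
t: 20.0
tcp_pos: [0.5187, -0.0923, 0.2222]
ee_rot: [-0.165, 1.564, 0.166]
wrist_force: [0.8, -0.3, 0.6]
opening: 0.0854
t: 20.6
tcp_pos: [0.5601, -0.3031, 0.2214]
ee_rot: [-0.162, 1.568, 0.155]
wrist_force: [-0.8, 0.5, 0.2]
opening: 0.0853
```

View pics/side12.png

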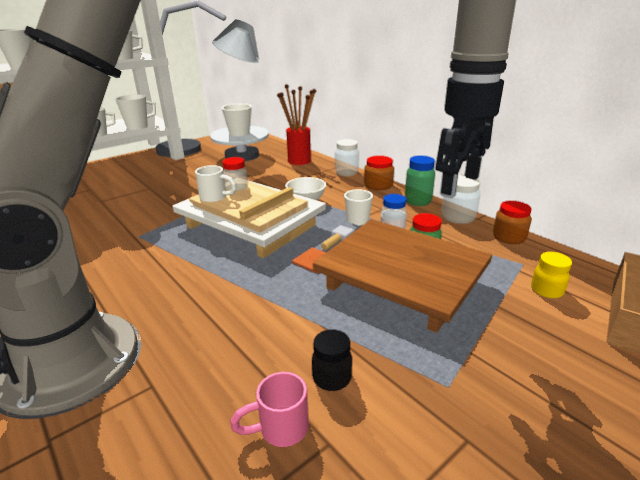

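View pics/top12.png

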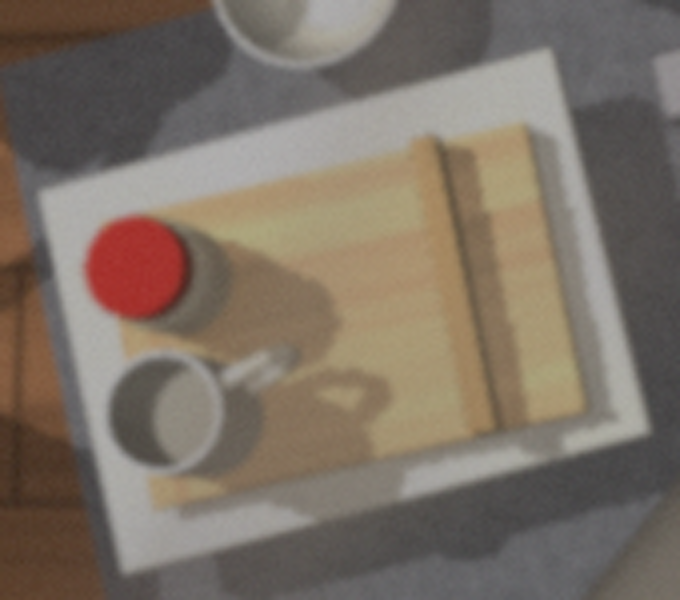

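```bash
python3 - <<'E'
from h import *
np.set_printoptions(precision=4,suppress=True)
D=np.array([0.4632,0.1991,0.2494])
cD=lambda L:[((u+.5)/4-.5+95,(v+.5)/4-.5+170) for u,v in L]
P=bp(cD([(525,124),(583,412),(152,508)]),.076)
for n,p in zip(("tail_right","tail_left","nose_left"),P): print(n,rel(np.r_[p[:2],0],D)[:2])
nr=P[0]+P[2]-P[1];print("nose_right",rel(np.r_[nr[:2],0],D)[:2]); print("sides",np.linalg.norm(P[0]-P[1]),np.linalg.norm(P[1]-P[2]))
o=get_obs();print(o["t"],o["joint_velocities"],o["wrist_force"])
E
```

```text
tail_right [ 0.0675 -0.127 ]
tail_left [-0.0909 -0.1192]
nose_left [-0.0802  0.1194]
nose_right [0.0783 0.1115]
sides 0.1586574063607568 0.23876307005551084
20.7 [-0.0459 -0.0207 -0.0247  0.0112 -0.0072  0.0008  0.0019] [1.1128 0.2932 0.2027]
```

All four corners are at least 20 mm inside the stand's edges, nothing else has moved, and the arm is clear. I'm handing it in.

```bash
python3 -m handwheel '[{"travel":[0,0,0],"dr":[0,0,0],"fingers":1},{"travel":[0,0,0],"dr":[0,0,0],"fingers":1},{"travel":[0,0,0],"dr":[0,0,0],"fingers":1}]'; python3 -c "from cell import *; print(sign_off())"
```

```text
t: 21.0
tcp_pos: [0.5629, -0.2947, 0.2222]
ee_rot: [-0.166, 1.564, 0.168]
wrist_force: [0.3, 0.7, -0.0]
opening: 0.0851
the job is handed in; nothing more can be done
None
```

The ware board now lies wholly on the white drying stand, with the mug and jar upright on it. I handed the job in at 21 s; no verdict was reported.

**How it went:** I pushed the batten with both open fingers. The fingertips rested lightly on the tail ledge (up to about 4 N) while the nose crossed the gap. Once the nose was on the white stand I raised them 3 mm and kept pushing, about 420 mm in all. The board looked level in every picture I took along the way.

**Last checks:**
- **Board position:** in the drying stand's frame the corners reach at most |x| = 91 mm and |y| = 127 mm, against limits of 113 and 153 mm. I measured three corners; the fourth (nose_right) was hidden by the jar, so I worked it out from the others. The measured board sides were within 1.5 mm of the true sizes.
- **Mug, jar and bystanders:** in the last pictures the mug and jar stand upright, and the bystanders look undisturbed. I judged these by eye and did not measure them.
- **Robot:** the gripper is more than 100 mm clear of everything, and the wrist force is near zero.

No check failed or disagreed.

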